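Turn a standing test coupon label up and hold it under the code reader

ROBOT

A 7-joint arm with a two-finger parallel gripper is mounted at the origin on the work surface. World frame = base frame: x ahead of the robot, y to its left, z up, the work surface at z = 0. Lengths are in m, angles in rad, forces in N, time in s.
With the tool pointing down it reaches from about 0.425 to 0.95 m from the base axis. Payload 4.7 kg.
Tool frame: the origin (TCP) lies between the finger pads, 19 mm behind the fingertips; this is the grasp point; x points along the fingers, z is the direction in which the jaws open and shut, and the axes are right-handed (so a half turn about x gives the same grasp; the last joint's range is limited). The gripper opens to 85 mm and grips with 20 to 120 N. Pads are 22 mm wide; open, the fingers measure 114 mm over their backs; the gripper's body (76 mm by 85 mm) begins 54 mm behind the grasp point. The pads swing forward as they close: fully open they stand 13 mm farther back than shut.
Start: joints at [1.254, 0.469, -0.049, 1.532, 0.024, 1.141, -0.082], TCP at [0.192, -0.647, 0.25] pointing down, gripper open.
Joint ranges: [-2.59, 2.59], [-0.33, 1.99], [-1.39, 1.29], [0.1, 2.45], [-1.04, 4.18], [0.21, 1.99], [-2.66, 2.66]. Speed limits (rad/s): [2.57, 2.57, 3.14, 3.14, 3.14, 3.14, 3.14].

INTERFACE

Orientations are given as a 3x3 rotation matrix whose columns are the frame's x, y, z axes.
In Python, from rig import * gives the robot as it stands. Calls block until the motion is done:
- movep(position, orientation): joint-space move of the TCP to a pose.
- move_l(position, attitude=None, feed=0.15, until_force=None): straight line of the TCP; attitude=None keeps the orientation; feed is the mean speed in m/s. With until_force (N) it stops when the force on the tool has changed by that much, and returns True; else False.
- move_joints(angles): joint-space move.
- command_gripper(opening, newtons=None): finger opening in m; newtons is the grip in N (None keeps the last); returns when the fingers have stopped.
- sleep(seconds).
- inverse_kinematics(position, orientation): joint angles nearest the present ones, or None.
- sense(): the state.
- camera(name): name is "side" or "top"; returns (picture, depth): 400x640x3 uint8, red, green, blue; 400x640 float32, m along the optical axis (not along the pixel's ray), 0 where there is no reading.
- camera_params(name): a dict with "K" (3x3 intrinsics, pixels), "position" and "rotation" of the camera in the world. Camera axes: x right, y down, z forward; pixel columns grow to the right and rows downward; lengths in m; the calibration is good to about 2 mm. A picture is of the moment at which its call begins. camera_params takes no time and is no camera call.
A pose or a line that the arm cannot do raises Unreachable and nothing moves.
- finish_job(): hands the job in, once; it reports no verdict.
The state is a dict: "time_s": time; "joint_pos": joint angles; "qd": joint speeds; "joint_efforts": joint torques, N m; "position": TCP position; "tcp_rot": TCP orientation; "wrist_force": force on the tool from outside, world axes, zero at the start; "ft_torque": the same for the moment, N m; "finger_gap": finger opening in m.
Only numpy, scipy, OpenCV 4.12 (cv2) and the standard library are available. Lean on these libraries where they do the work, as an engineer would, in place of code of your own. Each camera call takes 0.05 s, during which the arm holds its last target. There are 200 camera calls.

TASK

Lay the aluminium test coupon on the two-armed sloped rest with its label facing up and let go of it there; the label is on the frosted end, the one with the notched corner. Then take it again, keeping the fingers off the frosted end, and hold it level with the label up, about a hand's width above the reader's round pad, so that the label is over the middle of the pad and the frosted end points to the reader's post. Finish while still holding it there, and leave the red bin, the screwdriver and the bushing where they are.

Things in the scene. Friction and masses are not known exactly. Their poses are not given: they have to be found in the camera images.
- coupon: Aluminium test coupon 140 long (x), 12 thick (y), 40 mm high (z), 0.12 to 0.24 kg. Starts standing free on a long edge, turned any way. Origin: middle of that edge. x runs lengthwise AWAY from the frosted end (matt, x = -30 to -70 mm); y points out of the labelled face; z to the notched edge. From x = -30 to 70 mm it is plain: hold it there.
- notch (a point): The notch: the corner 12 mm long and 12 mm high, cut away right through the thickness, where the frosted end meets the upper long edge (x = -58 to -70, z = 28 to 40 mm in the coupon's frame). This point is its middle. Seen with the label towards you and the notch up, the frosted end is on the right.
- coupon_mid (a point): Middle of the coupon: half length, half thickness, 20 mm above its origin along its z.
- label (a point): Middle of the 24 x 24 mm paper label, on the +y face of the coupon's frosted end: at (-45, 6, 17) mm in the coupon's frame.
- rest: Fixed steel rest: base 110 (x) x 120 (y) x 10 mm, origin under its centre. Two slim arms, 10 mm wide, centred at y = -42 and 42 mm, 74 mm free between them down to the base, carry the coupon lengthwise along y. Their faces slope 45 degrees and look to the rest's +x and up: outward normal (0.707, 0, 0.707), up the slope (-0.707, 0, 0.707). An upright post is behind each arm.
- rest_foot (a point): Middle, between the arms, of the inner corner at the foot of the slope: (20, 0, 100) mm in the rest's frame. From there each arm's face runs 40 mm up the slope, and a lip 6 mm thick stands 18 mm out, square to the face; the coupon's long edge sits on the lips.
- rest_seat (a point): Where the coupon's middle is when it lies centred on the rest, long edge on the lips and back on the arms: at (10.1, 0, 118.4) mm in the rest's frame.
- reader: Fixed code reader. Origin: under the centre of its round black rubber pad (70 mm across, 6 mm thick). Its y axis points from the pad to the post, an upright 20 mm rod 125 mm from the pad's centre, on a 12 mm high foot 90 mm wide (y = 90 to 160 mm). On the post a grey head, 50 mm wide, spans y = 75 to 160 mm, z = 210 to 290 mm.
- pad (a point): Centre of the top of the reader's round pad, 6 mm above the bench.
- bin: Red open bin with steel rods, 140 x 200 x 65 mm, loose; origin at the centre of its underside. Leave alone.
- driver: Screwdriver lying on the bench, about 200 mm long along its x, loose. Leave alone.
- bushing: Steel bushing (ring) 52 mm across, 35 mm high, loose; origin at the centre of its underside. Leave alone.
Not all that is in view belongs to the job. Of the things that look like the coupon, the middle-sized one is meant.

How it is judged:
By the outcome, as a careful person would: the job done as asked, in the order asked, and still so for the second after the job is handed in, while the arm keeps its last pose, push and grip.
It also fails if it takes over 72 s, if anything falls off the work surface, if the arm or the gripper's body presses on something with over 40 N, if the wrist force passes 120 N, or if a joint passes its speed limit or range.

## Working session

There is one attempt and no reset: what is moved stays moved. The work goes in short steps, each a Python script; the robot and the scene stay as the last script left them, time stands still between calls to the robot, and variables do not carry over. Pictures are saved under pics/ and viewed, about 8 in all and at most 12, crops included, and the job is handed in when it is done.

```bash
ls; mkdir -p pics
python3 - <<'E'
from rig import *
import cv2,numpy as np
for n in("top","side"):
    p,d=camera(n); np.savez(f"{n}0.npz",p=p,d=d); cv2.imwrite(f"pics/{n}0.png",p[:,:,::-1])
    print(n,camera_params(n), (d==0).mean())
print(sense()["time_s"])
E
```

```text
pics
top {'K': array([[376.95061306,   0.        , 318.48195727],
       [  0.        , 376.95061306, 202.85463426],
       [  0.        ,   0.        ,   1.        ]]), 'position': array([0.42876285, 0.01424346, 1.04824041]), 'rotation': array([[-0.02348903, -0.99043755,  0.13594753],
       [-0.99964231,  0.0250083 ,  0.00947809],
       [-0.01278727, -0.13567627, -0.9906707 ]])} 0.00408203125
side {'K': array([[432.4831745 ,   0.        , 314.31396442],
       [  0.        , 432.4831745 , 208.22579526],
       [  0.        ,   0.        ,   1.        ]]), 'position': array([0.38498213, 0.6316613 , 0.86005423]), 'rotation': array([[-0.95495987, -0.23836404,  0.17673211],
       [-0.29620407,  0.73012439, -0.61577718],
       [ 0.01774271, -0.64039126, -0.76784388]])} 0.00405859375
0.1
```

View pics/top0.png

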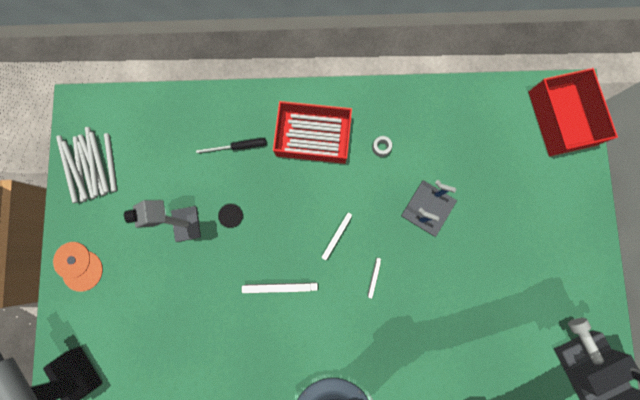

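View pics/side0.png

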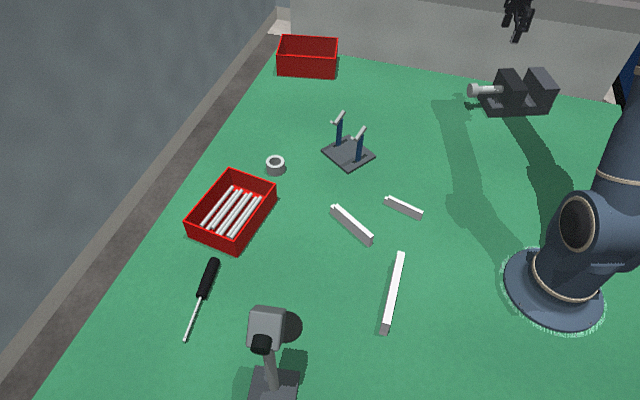

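Three bars could be taken for the coupon (top view): the long one at (279,289), the middle one at (337,236) and the short one at (375,278). The middle one, about 52 px (140 mm) long, fits the description. It is at (352,224) in the side view. The rest is at (429,207) and the reader pad at (231,215). Next I'll check the choice in a crop and measure.

```bash
cat > h.py <<'E'
import cv2,numpy as np
from rig import *
def ray(n,uv):
    c=camera_params(n);uv=np.atleast_2d(uv).astype(float)
    d=np.c_[uv,np.ones(len(uv))]@np.linalg.inv(c["K"]).T@c["rotation"].T
    return c["position"],d
def onplane(n,uv,z):
    o,d=ray(n,uv); return o+d*((z-o[2])/d[:,2])[:,None]
def cloud(n,d):
    v,u=np.mgrid[:400,:640]; o,r=ray(n,np.c_[u.ravel(),v.ravel()])
    return (o+r*d.ravel()[:,None]).reshape(400,640,3)
def proj(n,P):
    c=camera_params(n);q=(np.atleast_2d(P)-c["position"])@c["rotation"]@c["K"].T
    return q[:,:2]/q[:,2:]
E
python3 - <<'E'
from h import *
I={n:np.load(n+"0.npz") for n in("top","side")}
def crop(n,x,y,w,h): return cv2.resize(I[n]["p"][y:y+h,x:x+w,::-1],(400,300),interpolation=cv2.INTER_CUBIC)
a=np.hstack([crop("top",300,204,80,60),crop("side",312,194,80,60)])
b=np.hstack([crop("top",390,175,80,60),crop("side",308,105,88,66)])
cv2.imwrite("pics/crop1.png",np.vstack([a,b]))
for n,bx,zs in(("top",(300,204,380,264),.04),):
    p=I[n]["p"];C=cloud(n,I[n]["d"])
    white=(p.min(2)>130).astype(np.uint8)
    k,l,s,c=cv2.connectedComponentsWithStats(white)
    for i in range(1,k):
        if 150<s[i,4]<1500 and 230<s[i,0]<400 and s[i,1]>195:
            r=cv2.minAreaRect(np.argwhere(l==i)[:,::-1].astype(np.float32))
            P=onplane(n,cv2.boxPoints(r),.04); print(r,P[:,:2].round(4).tolist(),np.percentile(C[l==i][:,2],[5,50,90]))
for n in("top","side"):
    p=I[n]["p"].astype(int);C=cloud(n,I[n]["d"])
    g=(p[...,1]-p[...,0]>25)&(p[...,1]-p[...,2]>10)
    X,Y,Z=C[...,0],C[...,1],C[...,2]
    print(n,"bench z",np.median(Z[g]))
    # dark base of rest
    u,v=proj(n,[[0,0,0]])[0]
    c0=onplane(n,[[429,207]] if n=="top" else [[348,154]],.01)[0]; print("rest approx",c0)
    near=np.hypot(X-c0[0],Y-c0[1])<.12
    m=near&~g&(abs(Z-.01)<.008)&(p.max(2)<120)
    q=C[m][:,:2].astype(np.float32); print(len(q),"base rect",cv2.minAreaRect(q*1000),np.median(Z[m]))
    m=near&(Z>.08); 
    k,l,s,c=cv2.connectedComponentsWithStats(m.astype(np.uint8))
    for i in range(1,k):
        if s[i,4]>8: print("high",c[i],s[i,4],C[l==i].mean(0).round(4),C[l==i].min(0).round(3),C[l==i].max(0).round(3))
p=I["top"]["p"];C=cloud("top",I["top"]["d"])
m=(p.max(2)<60).astype(np.uint8);m[:195]=0;m[235:]=0;m[:,:214]=0;m[:,250:]=0
ct=max(cv2.findContours(m,cv2.RETR_EXTERNAL,cv2.CHAIN_APPROX_NONE)[0],key=len);e=cv2.fitEllipse(ct);print("pad",e,onplane("top",e[0],.006))
m=(C[...,2]>.18)&(np.hypot(C[...,0]-.4,C[...,1]-.4)<.25);q=C[m];print("head",len(q),cv2.minAreaRect(q[q[:,2]>.275][:,:2].astype(np.float32)*1000),q[:,2].max())
E
```

```text
((336.4588623046875, 235.76992797851562), (6.236347675323486, 53.69343185424805), 30.465543746948242) [[0.4215, 0.0229], [0.5429, -0.0533], [0.534, -0.0674], [0.4129, 0.0089]] [-0.00188203  0.03824406  0.04157522]
((374.2420349121094, 277.9410705566406), (5.459207534790039, 41.445411682128906), 12.875000953674316) [[0.315, -0.0966], [0.4185, -0.1252], [0.415, -0.1391], [0.3116, -0.1103]] [-0.00121116  0.02726271  0.03104128]
((279.0127868652344, 287.9580078125), (8.913228034973145, 76.1650619506836), 88.40885925292969) [[0.3555, 0.2331], [0.3565, 0.0328], [0.3336, 0.0327], [0.3326, 0.2323]] [-0.00165263  0.05370231  0.05662481]
top bench z -0.0005093564105027593
rest approx [ 0.55195415 -0.28113053  0.01      ]
1309 base rect ((550.1376953125, -280.8502197265625), (109.30980682373047, 119.05207061767578), 56.28228759765625) 0.00938884126260886
high [444.93495935 186.8699187 ] 123 [ 0.5902 -0.2959  0.1094] [ 0.574 -0.316  0.081] [ 0.609 -0.273  0.129]
high [428.39130435 214.84347826] 115 [ 0.5204 -0.2497  0.1104] [ 0.506 -0.272  0.081] [ 0.539 -0.225  0.13 ]
side bench z -0.0003648696422517417
rest approx [ 0.5488031  -0.27318091  0.01      ]
954 base rect ((549.7388305664062, -279.6719665527344), (111.53434753417969, 122.08009338378906), 56.33462142944336) 0.00929542758408819
high [338.925      119.39166667] 120 [ 0.5884 -0.2973  0.1059] [ 0.576 -0.315  0.08 ] [ 0.609 -0.272  0.129]
high [359.664 135.312] 125 [ 0.5187 -0.2502  0.1063] [ 0.507 -0.269  0.081] [ 0.538 -0.222  0.127]
pad ((230.22738647460938, 215.42965698242188), (21.294857025146484, 22.8016414642334), 81.78672790527344) [[0.54263594 0.2709228  0.006     ]]
head 907 ((522.1670532226562, 397.2828369140625), (48.02471923828125, 57.738590240478516), 10.46318531036377) 0.28397865950569756
```

View pics/crop1.png

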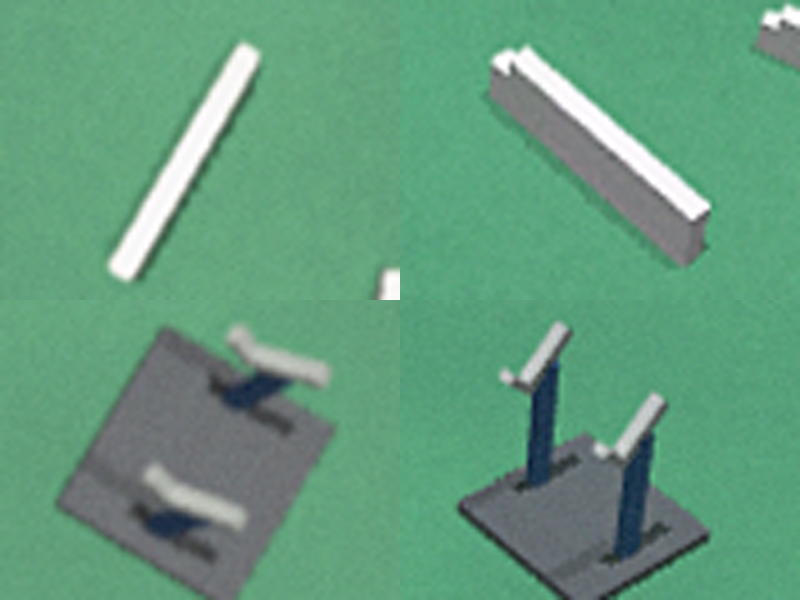

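The crop shows the notch at the far-left end of the middle bar in the side view (crop pixel (505,60)), so the frosted end is at world +x. No label shows on the face towards the side camera, so it is on the hidden face, which agrees with the handedness rule. The lips of the rest's arms are at the lower left and the slope climbs to the right, so rest +x ≈ (0.55, 0.83). Next I'll check reachability.

```bash
cat >> h.py <<'E'
def unit(v): v=np.array(v,float); return v/np.linalg.norm(v)
UP=np.array([0,0,1.])
# coupon frames: columns x,y,z ; rest frame ; reader
cx=unit([-.1212,.0762,0]); C0=np.c_[cx,np.cross(UP,cx),UP]; O0=np.array([.4778,-.0222,0])
ry=unit([-.833,.5535,0]); rx=np.cross(ry,UP); RC=np.array([.550,-.2803,0])
n_=unit(rx+UP); u_=unit(UP-rx); C1=np.c_[-ry,n_,u_]; SEAT=RC+.0101*rx+.1184*UP
PAD=np.array([.5426,.2709,.006]); pr=unit([-.17,.985,0]); C2=np.c_[-pr,UP,np.cross(-pr,UP)]
def pose(C,mid,gx,gz,a=0,s=1):
    """tool pose gripping at (gx,gz) from the coupon's middle, tilt a of tool x from -z towards -x"""
    t=-C[:,2]*np.cos(a)-C[:,0]*np.sin(a); z=s*C[:,1]
    return mid+gx*C[:,0]+gz*C[:,2], np.c_[t,np.cross(z,t),z]
def readmid(h=.095): return PAD+UP*(h+.006)+.045*C2[:,0]+.003*C2[:,2]   # label (x=-45,z=-3 from mid)
E
python3 - <<'E'
from h import *
for n in("top","side"):
    f=np.load(n+"0.npz");C=cloud(n,f["d"]);m=(np.hypot(C[...,0]-.55,C[...,1]+.28)<.1)&(C[...,2]>.085)&(C[...,2]<.2)
    q=(C[m]-RC)@np.c_[rx,ry,UP]; print(n,"corr slope x-z",np.polyfit(q[:,0],q[:,2],1),[np.median(q[q[:,1]>0][:,1]),np.median(q[q[:,1]<0][:,1])])
def ik(p): 
    q=inverse_kinematics(*p); return None if q is None else np.round(q,2).tolist()
for s in(1,-1):
    print(s,"pick",ik(pose(C0,O0+.02*UP,.01,.005,0,s)),"place",ik(pose(C1,SEAT,.01,.005,0,s)),"pre",ik(pose(C1,SEAT+.08*u_,.01,.005,0,s)))
    for a in range(-60,100,15):
        print(s,a,"rest",ik(pose(C1,SEAT,.01,.005,np.radians(a),s)),"read",ik(pose(C2,readmid(),.01,.005,np.radians(a),s)))
E
```

```text
top corr slope x-z [-0.38952602  0.11400058] [np.float64(0.04183288239687247), np.float64(-0.041208428871861116)]
side corr slope x-z [-0.29072411  0.10998238] [np.float64(0.04374788653931308), np.float64(-0.04009560126421202)]
1 pick [0.13, 0.49, -0.22, 2.18, 0.23, 0.49, -2.4] place [1.28, 0.82, -0.84, 1.76, -0.29, 0.82, 1.82] pre [1.36, 0.74, -0.82, 1.7, -0.32, 0.98, 1.84]
1 -60 rest [1.46, 1.07, -1.19, 2.37, 3.03, 0.88, -1.35] read [-1.6, 1.27, 0.91, 1.98, 0.79, 0.91, -2.56]
1 -45 rest [1.53, 0.95, -1.18, 2.25, 3.01, 0.4, -1.4] read [-1.8, 1.54, 1.16, 2.16, 0.78, 0.42, -2.6]
1 -30 rest [1.62, 1.08, -1.35, 2.1, 1.39, 0.25, 0.28] read [-1.83, 1.6, 1.16, 2.32, 1.86, 0.33, 2.57]
1 -15 rest [1.36, 0.76, -0.87, 1.94, -0.53, 0.49, 2.03] read [-1.47, 1.19, 0.7, 2.44, 2.15, 1.14, 2.52]
1 0 rest [1.28, 0.82, -0.84, 1.76, -0.29, 0.82, 1.82] read None
1 15 rest [1.19, 0.9, -0.81, 1.57, -0.19, 1.14, 1.72] read None
1 30 rest [1.1, 1.0, -0.79, 1.39, -0.12, 1.45, 1.67] read None
1 45 rest [1.0, 1.11, -0.79, 1.22, -0.07, 1.75, 1.63] read [0.93, 1.55, -1.21, 2.31, 3.88, 0.52, -2.14]
1 60 rest None
[... 434 characters left out ...]
3.01, 0.4, 1.74] read [-0.63, 0.98, -0.43, 2.1, 1.7, 1.91, 0.15]
-1 -30 rest None read [-0.59, 0.97, -0.43, 2.26, 1.96, 1.91, 0.09]
-1 -15 rest [1.18, 0.65, -0.61, 1.95, -0.86, 0.59, -0.83] read [-0.83, 0.94, -0.05, 2.41, 2.18, 1.72, -0.15]
-1 0 rest [0.89, 0.66, -0.24, 1.78, -0.79, 0.99, -0.92] read None
-1 15 rest [0.8, 0.75, -0.17, 1.6, -0.64, 1.27, -1.04] read None
-1 30 rest [0.73, 0.86, -0.12, 1.42, -0.55, 1.55, -1.1] read None
-1 45 rest [0.66, 0.97, -0.08, 1.25, -0.48, 1.82, -1.13] read [0.93, 1.55, -1.21, 2.31, 3.88, 0.52, 1.0]
-1 60 rest None read None
-1 75 rest None read [0.81, 1.29, -1.01, 2.0, -1.01, 0.71, -0.48]
-1 90 rest None read [0.62, 1.17, -0.81, 1.84, -0.9, 1.07, -0.61]
```

Slope direction confirmed. For the second grasp I'll grip across the long edges with the tool square to the label face, so the reader pose has the tool pointing straight down. First, the pick.

```bash
cat >> h.py <<'E'
def pose2(C,mid,gx,dn,s=1):
    """tool along -y of the coupon, jaws across its long edges, dn above mid-plane"""
    t=-C[:,1]; z=s*C[:,2]
    return mid+gx*C[:,0]+dn*C[:,1], np.c_[t,np.cross(z,t),z]
def ik(p):
    q=inverse_kinematics(*p); return None if q is None else np.round(q,2).tolist()
E
python3 - <<'E'
from h import *
for s in(1,-1): print(s,"rest",ik(pose2(C1,SEAT,.01,-.003,s)),"pre",ik(pose2(C1,SEAT,.01,.1,s)),"read",ik(pose2(C2,readmid(),.01,-.003,s)),"readhi",ik(pose2(C2,readmid(),.01,.12,s)))
p,R=pose(C0,O0+.02*UP,.003,.005,0,-1)
command_gripper(.05,60)
movep(p+.15*UP,R); move_l(p+.05*UP,feed=.15)
hit=move_l(p,feed=.06,until_force=8)
st=sense();print(hit,st["position"],st["joint_pos"],st["wrist_force"])
command_gripper(0,60); st=sense();print("gap",st["finger_gap"],st["wrist_force"])
move_l(p+.2*UP,feed=.2); st=sense();print(st["time_s"],st["finger_gap"],st["wrist_force"],st["ft_torque"])
for n in("top","side"):
    P,d=camera(n); np.savez(f"{n}1.npz",p=P,d=d)
    u,v=proj(n,p+.19*UP)[0].astype(int); print(n,u,v)
    c=P[max(v-75,0):v+75,max(u-100,0):u+100,::-1]; cv2.imwrite(f"pics/{n}1.png",cv2.resize(c,(400,300),interpolation=cv2.INTER_CUBIC))
cv2.imwrite("pics/lift.png",np.hstack([cv2.imread(f"pics/{n}1.png") for n in("top","side")]))
E
```

```text
1 rest [-0.04, 0.72, 0.21, 1.68, 0.6, 1.21, -2.37] pre [0.02, 0.67, -0.01, 1.55, 0.65, 1.46, -2.41] read [0.34, 0.84, -1.18, 1.83, 0.87, 1.11, 2.14] readhi [0.35, 0.63, -1.18, 1.72, 0.62, 1.21, 2.33]
-1 rest [0.37, 0.75, -0.4, 1.65, 0.9, 1.45, 0.55] pre [0.3, 0.71, -0.45, 1.53, 0.84, 1.61, 0.59] read [0.29, 0.78, -1.09, 1.83, 0.8, 1.05, -0.94] readhi [0.32, 0.59, -1.11, 1.73, 0.57, 1.19, -0.77]
False [ 0.47549635 -0.02046168  0.0251966 ] [ 0.48344773  0.58450361 -0.66507837  2.14741524  0.6351264   0.61124514
  0.37104459] [-0.22761953  0.63997129 -0.47666077]
gap 0.011385863520883156 [-0.65653773 -0.05462197  3.85947322]
6.375 0.011222545861273697 [-1.18575377  1.09685408 -2.45369925] [ 0.00607782  0.02693825 -0.01517899]
top 338 232
side 359 168
```

View pics/lift.png

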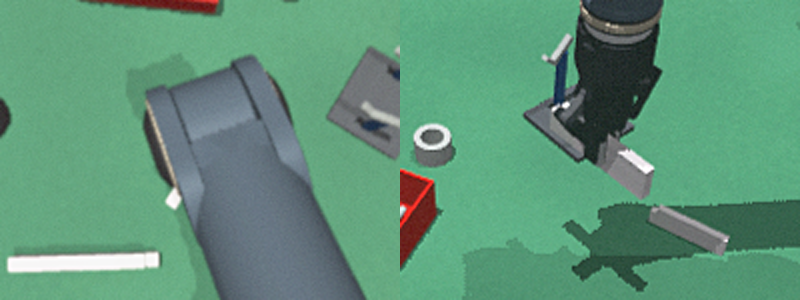

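Both views show the coupon held, with the plain end at side crop (625,170), and the gap of 11.2 mm fits its 12 mm thickness. Now to the rest.

Run:
```python
from h import *
off=.003*n_
p,R=pose(C1,SEAT,.003,.005,0,-1)
movep(p+off+.12*u_,R); print("pre",sense()["joint_pos"].round(2),sense()["time_s"])
move_l(p+off+.03*u_,feed=.12)
h1=move_l(p+off-.004*u_,feed=.03,until_force=4); a=sense()
h2=move_l(a["position"]-.008*n_,feed=.02,until_force=4); b=sense()
for h,s in((h1,a),(h2,b)):
    e=s["position"]-p; print(h,"err x,n,u mm",(np.array([-ry@e,n_@e,u_@e])*1e3).round(1),s["wrist_force"].round(1))
P,d=camera("side"); np.savez("side2.npz",p=P,d=d)
cv2.imwrite("pics/place.png",cv2.resize(P[60:210,240:440,::-1],(800,600),interpolation=cv2.INTER_CUBIC)); print(sense()["time_s"])
```

```text
pre [ 0.48  0.6   0.52  1.74 -1.01  1.44 -0.73] 7.775
True err x,n,u mm [-0.2  2.4  1.9] [-0.2 -1.4  1.8]
True err x,n,u mm [-0.2 -1.5  1.9] [-0.3 -0.3  2.7]
9.9
```

View pics/place.png

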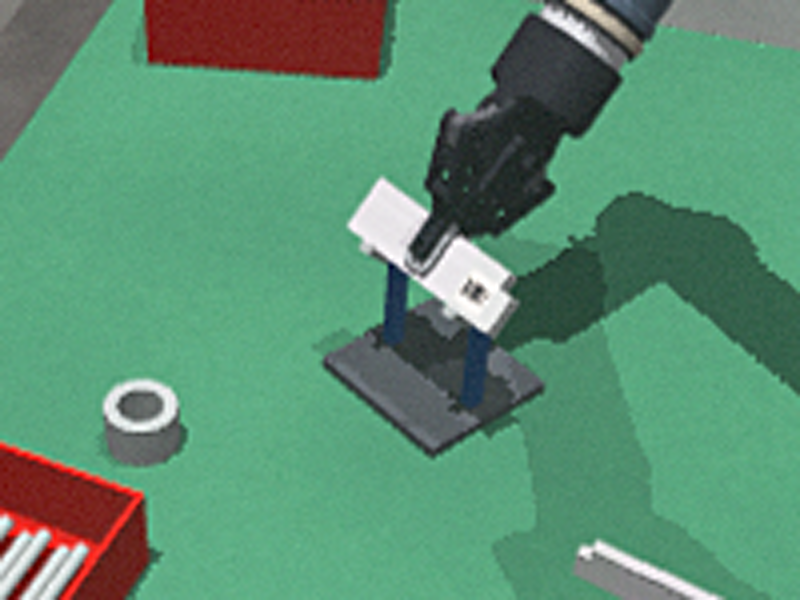

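Label up at (474,290), notch at the upper edge (512,285), coupon resting on lips and arms with contact felt in both directions. I'll release, back off and look.

Run:
```python
from h import *
command_gripper(.035); sleep(.3)
p,R=pose(C1,SEAT,.003,.005,0,-1); q=sense()["position"]
move_l(q+.10*u_,feed=.12)
# to the pre-pose of the second grasp, clear of the rest
for s in(1,-1): print(s,ik(pose2(C1,SEAT,.008,.13,s)),ik(pose2(C1,SEAT,.008,-.003,s)))
print(sense()["time_s"],sense()["joint_pos"].round(2),sense()["wrist_force"])
P,d=camera("side"); np.savez("side3.npz",p=P,d=d)
cv2.imwrite("pics/rel.png",cv2.resize(P[90:165,290:390,::-1],(800,600),interpolation=cv2.INTER_CUBIC))
C=cloud("side",d); Q=(C-SEAT)@C1; m=(abs(Q[...,0])<.09)&(abs(Q[...,1]-.006)<.012)&(abs(Q[...,2])<.035)&(P.min(2)>110)
r=cv2.minAreaRect(Q[m][:,[0,2]].astype(np.float32)*1e3); print("face rect (x,z mm)",r,"n med",np.median(Q[m][:,1]))
```

```text
1 [-0.44, 0.76, 0.7, 1.54, 0.26, 1.33, -2.08] [-0.39, 0.85, 0.76, 1.71, 0.22, 1.05, -2.04]
-1 [0.02, 0.66, -0.05, 1.51, 0.65, 1.52, 0.73] [0.0, 0.71, 0.14, 1.68, 0.64, 1.23, 0.74]
11.5417 [ 0.63  0.58  0.28  1.74 -0.93  1.32 -0.79] [-0.52732903  1.28423393 -0.20566098]
face rect (x,z mm) ((0.3386993408203125, -2.4457778930664062), (45.895442962646484, 142.8578338623047), 89.75483703613281) n med 0.00490001217859685
```

View pics/rel.png

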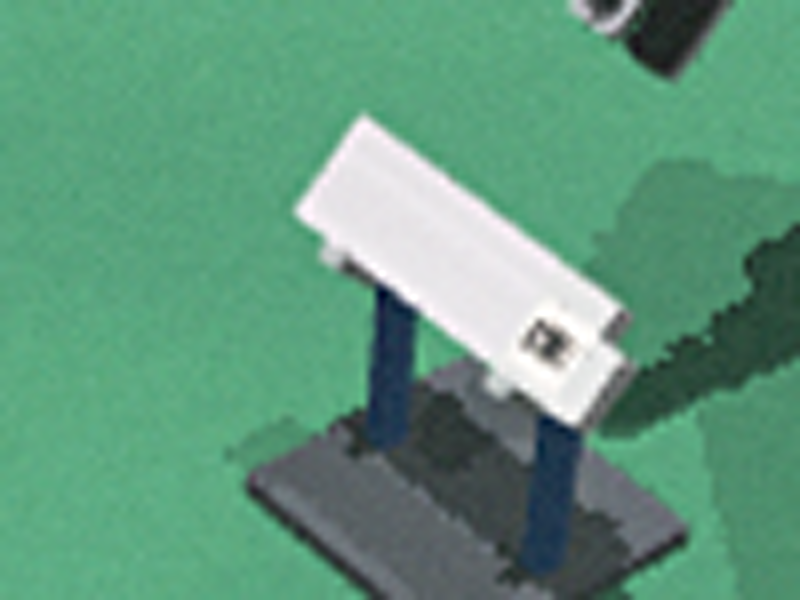

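Placed and released: the coupon lies centred (0.3 mm off along the rest), label up at (548,340), gripper clear. Now the second grasp, across the plain long edges.

Run:
```python
from h import *
move_l(sense()["position"]+.06*UP,feed=.15)
command_gripper(.062,70)
mid=SEAT+.0025*u_-.001*n_
p,R=pose2(C1,mid,.008,-.003,-1)
movep(p+.13*n_,R); print(sense()["joint_pos"].round(2),sense()["time_s"])
move_l(p+.05*n_,feed=.12); h=move_l(p,feed=.05,until_force=5); e=(sense()["position"]-p)@C1; print("hit",h,e*1e3)
command_gripper(0,70); s=sense(); print("gap",s["finger_gap"],s["wrist_force"].round(1))
if not h and .036<s["finger_gap"]<.044:
    move_l(p+.09*n_+.02*UP,feed=.12); s=sense(); print("lift",s["finger_gap"],s["wrist_force"].round(1),s["time_s"])
    print(ik(pose2(C2,readmid(),.008,.1,-1)),ik(pose2(C2,readmid(),.008,-.003,-1)))
    P,d=camera("side"); np.savez("side4.npz",p=P,d=d)
    u,v=proj("side",s["position"])[0].astype(int); cv2.imwrite("pics/grasp2.png",cv2.resize(P[max(v-60,0):v+60,u-80:u+80,::-1],(800,600)))
```

```text
[ 0.02  0.66 -0.05  1.52  0.65  1.51  0.73] 13.9417
hit False [ 0.18568585  0.45633206 -0.19137017]
gap 0.03895552712073904 [1.7 2.1 1.2]
lift 0.03886076235307225 [-0.1 -2.  -2.5] 17.2583
[-0.31, 0.38, -0.18, 1.78, 0.08, 0.99, -0.35] [-0.33, 0.5, -0.16, 1.87, 0.11, 0.78, -0.38]
```

View pics/grasp2.png

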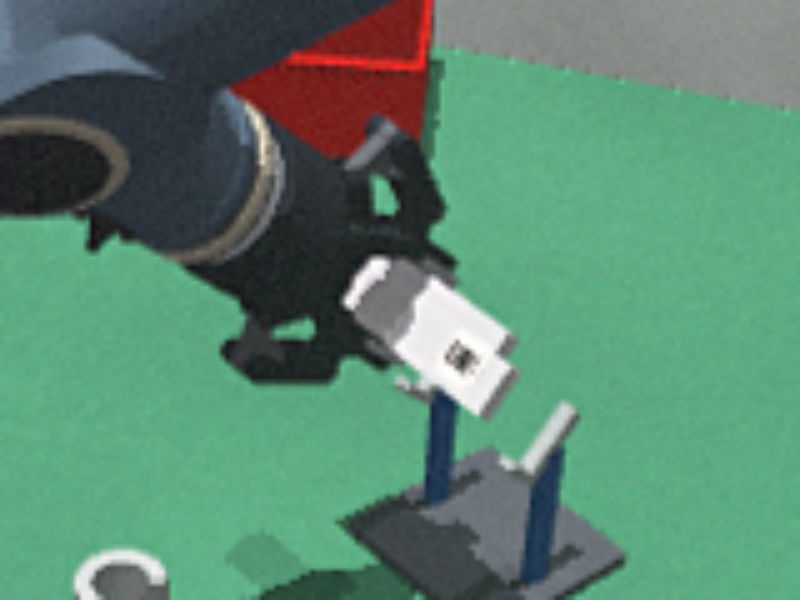

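The coupon is lifted, gripped on the plain part, with the label free at (460,355). On to the reader.

Run:
```python
from h import *
move_l(sense()["position"]+.08*UP,feed=.2)
p,R=pose2(C2,readmid(),.008,-.003,-1)
movep(p+.12*UP,R); print(sense()["joint_pos"].round(2),sense()["finger_gap"])
move_l(p,feed=.1); sleep(.5); s=sense()
print(s["time_s"],"gap",s["finger_gap"],(s["position"]-p)*1e3,s["wrist_force"].round(1),s["qd"].round(3).max())
im=[]
for n in("top","side"):
    P,d=camera(n); np.savez(n+"5.npz",p=P,d=d)
    L=PAD+UP*.107; q=proj(n,[L])[0]; u,v=q.astype(int); print(n,"expected label px",q)
    c=P[v-45:v+45,u-60:u+60,::-1]; im.append(cv2.resize(c,(400,300),interpolation=cv2.INTER_CUBIC))
    X=(cloud(n,d)-readmid())@C2; m=(abs(X[...,0])<.1)&(abs(X[...,2])<.04)&(abs(X[...,1])<.025)&(P.min(2)>110)
    f=X[m&(X[...,0]<-.005)]; print(len(f),"plane fit y~x,z:",np.linalg.lstsq(np.c_[f[:,[0,2]],np.ones(len(f))],f[:,1],rcond=None)[0].round(4),"xmin",np.percentile(f[:,0],1),"z",np.percentile(f[:,2],[2,98]))
cv2.imwrite("pics/reader.png",np.hstack(im))
```

```text
[-0.32  0.36 -0.16  1.76  0.07  1.02 -0.34] 0.03889167007884365
21.3667 gap 0.03859637970964321 [0.01586721 0.03172395 0.0458686 ] [-0.2  0.  -2.9] 0.003
top expected label px [219.78457453 211.06076515]Traceback (most recent call last):
  File "<stdin>", line 13, in <module>
    return _quantile_unchecked(
        a, q, axis, out, overwrite_input, method, keepdims, weights)
    return _ureduce(a,
                    func=_quantile_ureduce_func,
    ...<5 lines>...
                    overwrite_input=overwrite_input,
                    method=method)
    r = func(a, **kwargs)
    result = _quantile(arr,
                       quantiles=q,
    ...<2 lines>...
                       out=out,
                       weights=wgt)
    slices_having_nans = np.isnan(arr[-1, ...])
                                  ~~~^^^^^^^^^
IndexError: index -1 is out of bounds for axis 0 with size 0
```

Top view has no bright coupon pixels (perhaps hidden or shaded); I'll look at both views.

Run:
```python
from h import *
im=[]
for n in("top","side"):
    P,d=camera(n); np.savez(n+"5.npz",p=P,d=d)
    L=PAD+UP*.107; q=proj(n,[L])[0]; u,v=q.astype(int); print(n,"expected label px",q,sense()["time_s"])
    x0,y0=max(u-60,0),min(max(v-45,0),310); print("crop origin",x0,y0)
    c=P[y0:y0+90,x0:x0+120,::-1]; im.append(cv2.resize(c,(400,300),interpolation=cv2.INTER_CUBIC))
    X=(cloud(n,d)-readmid())@C2; f=X[(X[...,0]>-.075)&(X[...,0]<-.012)&(abs(X[...,2])<.03)&(abs(X[...,1])<.025)]
    print(n,len(f))
    if len(f)>20: print("plane y~x,z",np.linalg.lstsq(np.c_[f[:,[0,2]],np.ones(len(f))],f[:,1],rcond=None)[0].round(4),"x",np.percentile(f[:,0],[2,98]),"z",np.percentile(f[:,2],[2,98]))
cv2.imwrite("pics/reader.png",np.hstack(im))
```

```text
top expected label px [219.78457453 211.06076515] 21.4667
crop origin 159 166
top 0
side expected label px [284.42832287 301.3968266 ] 21.5167
crop origin 224 256
side 500
plane y~x,z [ 0.0239 -0.0372  0.0051] x [-0.06294263 -0.01321658] z [-0.02040035  0.01850491]
```

View pics/reader.png

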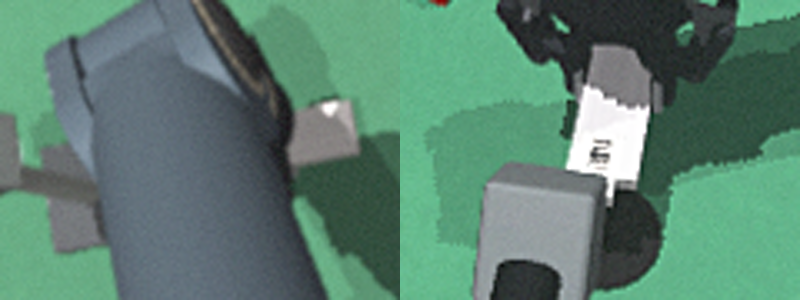

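The side view shows the label at crop (600,155), i.e. px (284,302) against the expected (284.4,301.4). The frosted end points to the head and post, with the pad below it. Before handing in, I'll check level with a robust fit.

Run:
```python
from h import *
for nm,n,Cf,M in(("rest","side3",C1,SEAT),("reader","side5",C2,readmid())):
    z=np.load(n+".npz");X=(cloud("side",z["d"])-M)@Cf
    f=X[(X[...,0]>-.055)&(X[...,0]<-.014)&(abs(X[...,2])<.016)&(abs(X[...,1]-.006)<.015)]
    for _ in range(4):
        A=np.c_[f[:,[0,2]],np.ones(len(f))];c=np.linalg.lstsq(A,f[:,1],rcond=None)[0];r=f[:,1]-A@c;f=f[abs(r)<max(2*r.std(),.001)]
    print(nm,len(f),"tilt deg",np.degrees(c[:2]).round(2),"off mm",c[2]*1e3,r.std()*1e3)
# head axis from the first top depth: all head points above 0.2
for n in("top","side"):
    C=cloud(n,np.load(n+"0.npz")["d"]);q=C[(C[...,2]>.278)&(C[...,2]<.3)&(np.hypot(C[...,0]-.52,C[...,1]-.4)<.08)]
    if len(q)>20: print(n,len(q),cv2.minAreaRect((q[:,:2]*1e3).astype(np.float32)), "pred dir deg",np.degrees(np.arctan2(pr[0],pr[1])))
s=sense();print(s["finger_gap"],s["time_s"])
```

```text
rest 144 tilt deg [-0.34  0.86] off mm 4.767523673842409 1.4677016363095579
reader 278 tilt deg [-0.82  0.26] off mm 4.181910167972292 0.9908297093591549
top 151 ((525.3768310546875, 379.4068298339844), (48.039188385009766, 15.23291015625), 6.253168106079102) pred dir deg -9.792146242917477
side 300 ((525.8505859375, 381.0694274902344), (41.26649856567383, 39.186222076416016), 53.08757019042969) pred dir deg -9.792146242917477
0.03871289304671695 21.5167
```

Level within about 1°, label within about 2 mm, grip steady. Handing in.

```bash
python3 -c "
from rig import *
print(finish_job())"
```

```text
the job is handed in; nothing more can be done
None
```

I laid the coupon on the sloped rest with its label up, let go and backed off. I then gripped it again across its plain long edges and handed in with it held over the reader pad, at about 21.5 s of the allowed 72 s.

- **On the rest:** after release the coupon lay centred within about 0.3 mm along the rest, label up, with the gripper clear.
- **At the reader:** the label was seen at pixel (284,302) against the expected (284.4,301.4). I set the hold height to 95 mm above the pad. The frosted end pointed to the post, with the label free of the fingers. The grip gap stayed at 38.7 mm, which fits the 40 mm coupon.
- **Disagreements:**
  - A first rough plane fit gave 1.4° and 2.1° of tilt. The robust fit gave under 1°, which is about the depth noise.
  - The height fit came out about 2 mm low, within calibration.
  - My estimates of the reader's direction ranged from 9° to 10.5°. A later fit on few points gave 6°, so the heading may be off by a degree or a few.
- **Not checked:** the top camera could not see the label because the arm was in the way, so the final position rests on the side view and the arm's own reading. I did not compare the bin, screwdriver and bushing before and after. The arm was not sent near them.

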